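Pile the dishes on the shaker and set its speed ring

TASK

Stack the two petri dishes from the bench squarely on the dish that already stands on the shaker's platform, setting each one down gently so that the three form one straight pile there. Then set the shaker's speed: turn only the outer ring of its double knob until the ring's pointer is on the long tick, leaving the small inner timer knob as it is set. Leave the roll of tape and the beaker where they are.

Things in the scene. Friction and masses are not known exactly. Their poses are not given: they have to be found in the camera images.
- shaker: A low white bench shaker, 150 (x) by 280 (y) mm, fixed to the bench. Origin: centre of its underside at bench height; z up, x to its back. On its +y half is a 150 x 150 mm platform with a 130 mm square black rubber mat (mat top 63 mm above the bench); on its -y half a low white deck (top 49 mm above the bench) with the double knob.
- platform_mid (a point): Centre of the platform's mat, on its top face, 63 mm above the bench. Axes as the shaker's.
- dish_base_mid (a point): A round clear lidded petri dish with pale filling, 61 mm in diameter and 12 mm high, rigid, about 30 g, its lid fixed. Point: its centre, half-way up (6 mm above its underside); z is its upright axis. Dishes nest nowhere: one stands flat on another, each adding about 12 mm. This one starts on the shaker's platform and stays the bottom of the pile.
- dish_b_mid (a point): A round clear lidded petri dish with pale filling, 61 mm in diameter and 12 mm high, rigid, about 30 g, its lid fixed. Point: its centre, half-way up (6 mm above its underside); z is its upright axis. Dishes nest nowhere: one stands flat on another, each adding about 12 mm. This one starts flat on the bench.
- dish_c_mid (a point): A round clear lidded petri dish with pale filling, 61 mm in diameter and 12 mm high, rigid, about 30 g, its lid fixed. Point: its centre, half-way up (6 mm above its underside); z is its upright axis. Dishes nest nowhere: one stands flat on another, each adding about 12 mm. This one starts flat on the bench.
- ring_mid (a point): On the vertical axis of the double knob, half-way up its outer ring. The outer ring (speed) is black, fluted, round, 54 mm in diameter and 20 mm high, standing on the deck: from 10 mm below this point to 10 mm above it. Nothing within 25 mm beside it stands above the deck. It turns with light friction (about 0.05 N m) and stays where it is left. A white pointer line on its top and side shows its setting. Its own small inner knob stands on top of it.
- speed_ring (a joint): Turn of the outer ring in rad, growing clockwise seen from above, 0 to 2.4, stops at both ends. At 0 its pointer points 1.3 rad anticlockwise (seen from above) from the shaker's +x; at 1.3 it points along the shaker's +x, on the long tick.
- long_tick (a point): Middle of the one long black tick (18 mm long, 4 mm wide) printed on the deck, 39 mm from the knob's axis along the shaker's +x. The other seven ticks are only 7 mm long, 2 mm wide.
- timer_knob (a joint): Turn of the small inner knob (timer) in rad, growing clockwise seen from above, -2.4 to 2.4. It sits above the outer ring on the same axis: bright metal, fluted, 25 mm in diameter, 16 mm high, from 10 to 26 mm above ring_mid. It turns very easily if touched, is not coupled to the ring, and must keep its setting.
- timer_mark (a point): Point on the rim of the inner knob's top, 12.5 mm from the axis, where its black pointer line points.
- tape_mid (a point): A roll of clear tape lying flat, 66 mm in diameter, 12 mm high, open in the middle (a ring, not a dish). Point: its centre, half-way up. Not to be moved.
- beaker_mid (a point): An empty clear beaker standing on the bench, 59 mm in diameter, 70 mm high. Point: its centre, half-way up. Not to be moved.
- dish_base: The same dish as dish_base_mid; origin at the centre of its underside.
- dish_b: The same dish as dish_b_mid; origin at the centre of its underside.
- dish_c: The same dish as dish_c_mid; origin at the centre of its underside.
Not all that is in view belongs to the job. Leave any orange look-alike of the dish_c alone.

How it is judged:
On the way, in this order (a step that is already met when the one before it is completed fails the run):
1. the three dishes stand in one straight pile on the platform, released (((horizontal distance between dish_b_mid and dish_base_mid below 0.006 m and z of dish_b_mid in the frame of dish_base_mid between 0.009 and 0.0145 m and horizontal distance between dish_c_mid and dish_b_mid below 0.006 m and z of dish_c_mid in the frame of dish_b_mid between 0.009 and 0.0145 m) or (horizontal distance between dish_c_mid and dish_base_mid below 0.006 m and z of dish_c_mid in the frame of dish_base_mid between 0.009 and 0.0145 m and horizontal distance between dish_b_mid and dish_c_mid below 0.006 m and z of dish_b_mid in the frame of dish_c_mid between 0.009 and 0.0145 m)) and horizontal distance between dish_base_mid and platform_mid below 0.05 m and z of dish_base_mid in the frame of platform_mid between 0.002 and 0.01 m and angle between each of dish_base_mid, dish_b_mid, dish_c_mid's own z axis and vertical below 0.06 rad and linear speed of each of dish_base, dish_b, dish_c below 0.02 m/s and contact force between the fingers and dish_base below 0.05 N and contact force between the fingers and dish_b below 0.05 N and contact force between the fingers and dish_c below 0.05 N), for 0.2 s.
2. the outer ring's pointer is on the long tick (value of joint speed_ring between 1.18 and 1.42 rad), for 0.2 s.
At the end, for the whole second after the job is handed in: All three dishes level and at rest in one pile on the mat, first dish lowest, each centre within 6 mm of the one below; outer ring at 1.18 to 1.42 rad; inner knob within 0.2 rad (2.5 mm at its rim) of its first setting; tape roll and beaker within 15 mm of where they stood (all of step 2 and ((horizontal distance between dish_b_mid and dish_base_mid below 0.006 m and z of dish_b_mid in the frame of dish_base_mid between 0.009 and 0.0145 m and horizontal distance between dish_c_mid and dish_b_mid below 0.006 m and z of dish_c_mid in the frame of dish_b_mid between 0.009 and 0.0145 m) or (horizontal distance between dish_c_mid and dish_base_mid below 0.006 m and z of dish_c_mid in the frame of dish_base_mid between 0.009 and 0.0145 m and horizontal distance between dish_b_mid and dish_c_mid below 0.006 m and z of dish_b_mid in the frame of dish_c_mid between 0.009 and 0.0145 m)) and horizontal distance between dish_base_mid and platform_mid below 0.05 m and z of dish_base_mid in the frame of platform_mid between 0.002 and 0.01 m and angle between each of dish_base_mid, dish_b_mid, dish_c_mid's own z axis and vertical below 0.06 rad and linear speed of each of dish_base, dish_b, dish_c below 0.02 m/s and distance of timer_mark from where it was at the start of the episode below 0.0025 m and distance of each of tape_mid, beaker_mid from where it was at the start of the episode below 0.015 m); the robot touches nothing.
It fails at once if a dish is dropped: it falls freely faster than 0.5 m/s (from over about 13 mm) ((contact force between anything else and dish_base below 0.02 N and linear speed of dish_base above 0.5 m/s) or (contact force between anything else and dish_b below 0.02 N and linear speed of dish_b above 0.5 m/s) or (contact force between anything else and dish_c below 0.02 N and linear speed of dish_c above 0.5 m/s)).
It fails at once if the inner timer knob is turned by more than 0.2 rad (2.5 mm at its rim) (distance of timer_mark from where it was at the start of the episode above 0.0025 m).
It fails at once if the tape roll or the beaker is moved by more than 15 mm (distance of any of tape_mid, beaker_mid from where it was at the start of the episode above 0.015 m).
It also fails if it takes over 72 s, if anything falls off the work surface, if the arm or the gripper's body presses on something with over 40 N, if the wrist force passes 120 N, or if a joint passes its speed limit or range.

ROBOT

A 6-joint arm with a two-finger parallel gripper is mounted at the origin on a cart in front of the work surface, level with it; the furniture and walls round the work are solid. World frame = base frame: x ahead of the robot, y to its left, z up, the work surface at z = 0. Lengths are in m, angles in rad, forces in N, time in s.
With the tool pointing down it reaches from about 0.275 to 1 m from the base axis. Payload 8.4 kg.
Tool frame: the origin (TCP) lies at the very end of the fingers, on their centre line; the grasp point (between the pads) lies 19 mm behind it; z points along the fingers, y is the line along which they close (so a half turn about z gives the same grasp; the last joint's range is limited). The gripper opens to 85 mm and grips with 20 to 120 N. Pads are 22 mm wide; open, the fingers measure 114 mm over their backs; the gripper's body (76 mm by 85 mm) begins 54 mm behind the grasp point. The pads swing forward as they close: fully open they stand 13 mm farther back than shut.
Start: joints at [1.254, 0.353, 1.633, -0, 1.155, -0.002], TCP at [0.194, 0.594, 0.201] pointing down, gripper open.
Joint ranges: [-2.63, 2.63], [-0.92, 2.1], [0.06, 2.66], [-1.3, 4.44], [0, 2.69], [-3.02, 3.02]. Speed limits (rad/s): [2.22, 2.22, 2.79, 3.14, 3.14, 3.14].

INTERFACE

Orientations are given as a unit quaternion [x, y, z, w].
In Python, from cell import robot, get_image, camera_params, job, outline_of, tip_of gives the robot as it stands.
- The arm moves only by the tool step_arm, never from a script. Its argument "moves" is one flat list of numbers, 7 for each row, row after row: the closure, from -1 (fully open) to 1 (shut), then the shift along the world's x, y, z in cm, then the turn, a rotation vector about the world's x, y, z in degrees. In form: [claw, tx, ty, tz, ax, ay, az, claw, tx, ty, tz, ax, ay, az, ...]. A call has 1 to 8 rows; each row shifts and turns the commanded pose from where the row before left it; what a row does not reach is not made up. A row lasts 1/10 s, in which the tool goes at most 50 mm and 8.59 degrees, less where a joint would pass 70% of its speed; a pose out of reach is approached as far as the arm can. A call is refused whole if a number of a shift passes 5 or a number of a turn 8.59, either way. A call with a gripper value outside its range is refused whole. The fingers move at their own pace and stop on an object; the grip force is fixed at half the most. Time passes only in rows, so rows that do not move let the fingers close. It gives the time, the measured TCP pose, the force and the opening at its end, in the units of the state.
- robot.get_obs(): the state, without advancing time (a new reading comes with each control period).
- get_image(name): name is "side" or "top" or "wrist"; returns (picture, depth): 480x640x3 uint8, red, green, blue; 480x640 float32, m along the optical axis (not along the pixel's ray), 0 where there is no reading.
- camera_params(name): a dict with "fovy" (degrees; the focal length in pixels is half the picture's height over the tangent of half this angle, whatever the lens; pixels are square), "cx", "cy" (the principal point, pixels), "R" (3x3) and "t" (3): a world point X has camera coordinates R X + t; the wrist camera has in their place "hand_eye" (4x4, takes a point from camera to tool coordinates, whose origin is the TCP and whose axes are the flange's). Camera axes: x right, y down, z forward; pixel columns grow to the right and rows downward; lengths in m; the calibration is good to about 2 mm. A picture is of the moment at which its call begins: read the wrist's pose just before it. camera_params takes no time and is no camera call.
- job.hand_in(): hands the job in, once; it reports no verdict.
Trained networks look in the newest picture that a camera, given by its name, has taken for a name from the list of things; names that differ only in an ending like _2 or _b are one class to them, and where a whole thing is asked for, a point or a joint stands for the part that bears it (a point fixed in the world has none). Each returns a list of dicts, best first, with "score" (0 to 1); they miss things now and then, are a little off and sometimes report something else, mostly with a low value. They report only what shows in the picture. A call takes as long as a camera call. They do not tell look-alikes from the thing itself.
- outline_of(thing, camera): "region" (480x640 bool, what is visible of it).
- tip_of(thing, camera): "location" ([x, y, z] in m, in world coordinates, good to about 4 mm: a listed point, or the origin of a listed thing).
The state is a dict: "time_s": time; "q": joint angles; "joint_velocities": joint speeds; "joint_torque": joint torques, N m; "tcp_pos": TCP position; "orientation": TCP orientation; "contact_force": force on the tool from outside, world axes, zero at the start; "torque": the same for the moment, N m; "gripper_width": finger opening in m.
Only numpy, scipy, OpenCV 4.12 (cv2) and the standard library are available. Lean on these libraries where they do the work, as an engineer would, in place of code of your own. Each camera call takes 0.05 s, during which the arm holds its last target. There are 200 camera calls.

## Working session

There is one attempt and no reset: what is moved stays moved. The work goes in short steps, Python scripts to look and compute and a tool call to move; the robot and the scene stay as the last step left them, time stands still between calls to the robot, and variables do not carry over. Pictures are saved under pics/ and viewed, on a budget of 10 in all, crops included, one or two more only if the job needs it, and the job is handed in when it is done.

Besides the shell and the picture viewer there is one more tool, called after "Request:" as name(argument=value, ...) on one line, values as JSON. step_arm: Moves the arm, as the interface text tells. Its arguments: {"type":"object","properties":{"moves":{"type":"array","items":{"type":"number"}}},"required":["moves"]}

```bash
mkdir -p pics
cat > h.py <<'E'
import numpy as np, cv2
from cell import robot,get_image,camera_params,job,outline_of,tip_of
def st():
    o=robot.get_obs(); print('t',round(o['time_s'],2),'tcp',np.round(o['tcp_pos'],4),'q',np.round(o['orientation'],3),'F',np.round(o['contact_force'],1),'w',round(o['gripper_width'],4),'J6',np.round(o['q'],2)); return o
def save(im,name,): cv2.imwrite('pics/'+name,cv2.cvtColor(im,cv2.COLOR_RGB2BGR))
def cloud(cam,d,o=None):
    c=camera_params(cam); f=240/np.tan(np.radians(c['fovy'])/2)
    v,u=np.mgrid[0:480,0:640]; P=np.stack([(u-c['cx'])/f*d,(v-c['cy'])/f*d,d],-1)
    if 'R' in c: return (P-np.array(c['t']))@np.array(c['R'])
    from scipy.spatial.transform import Rotation as Ro
    H=np.array(c['hand_eye']); P=P@H[:3,:3].T+H[:3,3]
    return P@Ro.from_quat(o['orientation']).as_matrix().T+np.array(o['tcp_pos'])
E
python3 - <<'E'
from h import *
st()
ims=[]
for cam in ['top','side']:
    im,d=get_image(cam); save(im,cam+'0.png')
    np.save(cam+'d.npy',d)
    for n in ['shaker','platform_mid','dish_base_mid','dish_c_mid','ring_mid','long_tick','timer_mark','tape_mid','beaker_mid']:
        print(cam,n,[(np.round(r['location'],4).tolist(),round(r['score'],2)) for r in tip_of(n,cam)])
E
```

```text
t 0.0 tcp [0.1933 0.5938 0.2002] q [ 0.157  0.988 -0.001 -0.   ] F [-0.7  0.5 -0.7] w 0.0855 J6 [ 1.25  0.35  1.63  0.    1.16 -0.  ]
top shaker [([0.5603, 0.2214, 0.0014], 0.9)]
top platform_mid [([0.5707, 0.2817, 0.0579], 0.89), ([0.4844, -0.321, 0.0104], 0.7)]
top dish_base_mid [([0.5733, 0.2944, 0.0674], 0.61), ([0.5745, 0.2986, 0.0619], 0.31)]
top dish_c_mid [([0.6184, -0.3531, 0.0072], 0.98), ([0.6064, -0.2539, 0.0048], 0.89), ([0.6057, -0.1428, 0.0028], 0.82)]
top ring_mid [([0.5453, 0.139, 0.0592], 0.82)]
top long_tick [([0.5876, 0.1332, 0.0481], 0.83)]
top timer_mark [([0.5537, 0.1336, 0.0863], 0.55)]
top tape_mid [([0.466, -0.1396, 0.0048], 0.8)]
top beaker_mid [([0.6984, -0.0609, 0.0312], 0.72)]
side shaker [([0.5586, 0.2214, 0.0009], 0.78)]
side platform_mid [([0.5665, 0.2824, 0.0662], 0.75)]
side dish_base_mid [([0.5751, 0.2947, 0.0667], 0.56)]
side dish_c_mid [([0.6036, -0.247, 0.0015], 0.78), ([0.6049, -0.1359, 0.0106], 0.71), ([0.617, -0.3521, 0.0135], 0.59)]
side ring_mid [([0.5724, 0.2995, 0.0658], 0.72)]
side long_tick [([0.7002, -0.0628, 0.0393], 0.69), ([0.5846, 0.1309, 0.0489], 0.64)]
side timer_mark [([0.5554, 0.1351, 0.0863], 0.55)]
side tape_mid [([0.4655, -0.1387, 0.0053], 0.86)]
side beaker_mid [([0.6982, -0.062, 0.038], 0.71)]
```

View pics/top0.png

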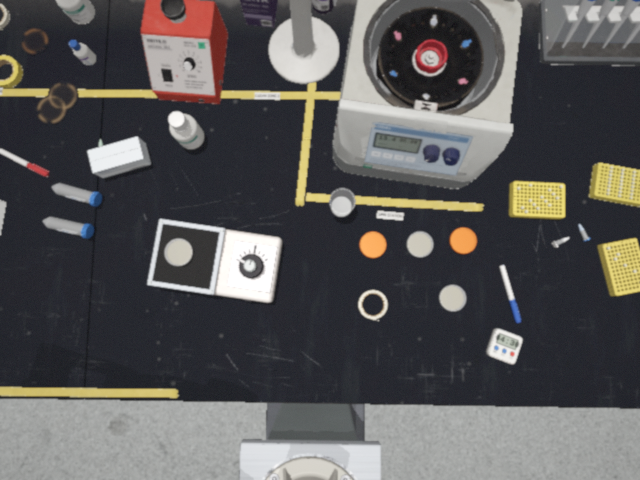

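View pics/side0.png

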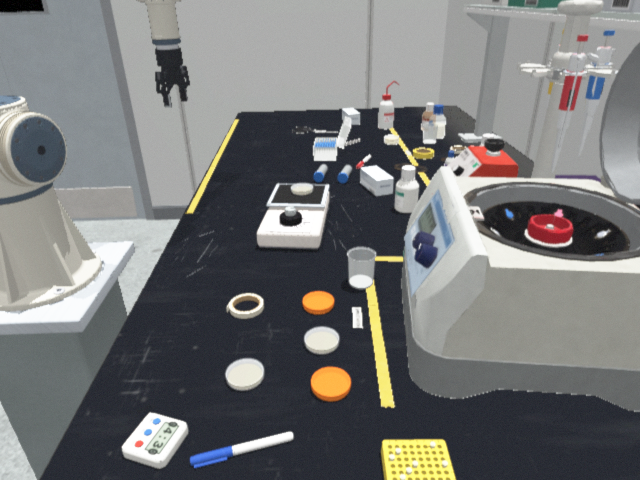

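Top view: the pale dishes are at (420,244) and (453,298), and the orange look-alikes at (373,244) and (463,240). The tape is at (373,305), the beaker at (342,203), and the base dish at (178,251). The knob is at (250,265). The side view agrees. I'll go over the shaker first.

Request:
step_arm(moves=[-1,3,-3.2,1,0,0,-6,-1,3,-3.2,1,0,0,-6,-1,3,-3.2,1,0,0,-6,-1,3,-3.2,1,0,0,-6,-1,3,-3.2,1,0,0,-6,-1,3,-3.2,1,0,0,-6,-1,3,-3.2,1,0,0,-6,-1,3,-3.2,1,0,0,-6])

```text
time_s: 1.8
tcp_pos: [0.4345, 0.3368, 0.2816]
orientation: [0.547, 0.837, 0.0, 0.0]
contact_force: [0.5, 1.5, 0.1]
gripper_width: 0.0852
```

Request:
step_arm(moves=[-1,3,-3.2,1,0,0,-6,-1,3,-3.2,1,0,0,-6,-1,3,-3.2,1,0,0,-6,-1,0,-3.2,1,0,0,-6,-1,0,0,0,0,0,0])

```text
time_s: 2.3
tcp_pos: [0.5247, 0.2071, 0.3223]
orientation: [0.71, 0.705, 0.0, 0.001]
contact_force: [-0.6, 0.8, 0.9]
gripper_width: 0.0857
```

```bash
cat > look.py <<'E'
from h import *
import sys
name=sys.argv[1]; th=sys.argv[2].split(',')
o=st(); im,d=get_image('wrist'); save(im,name+'.png'); P=cloud('wrist',d,o); np.savez(name+'.npz',P=P,im=im)
for n in th:
    for r in tip_of(n,'wrist'): print(n,np.round(r['location'],4),round(r['score'],2))
    if n.startswith('dish'):
      for r in outline_of(n,'wrist'):
        m=r['region']
        if m.sum()<50: continue
        p=P[m]; z=np.median(p[p[:,2]>-.1][:,2]); q=p[abs(p[:,2]-z)<.004][:,:2].astype(np.float32)
        (c,rad)=cv2.minEnclosingCircle(q); print('  outl',round(r['score'],2),'z',round(float(z),4),'med',np.round(np.median(q,0),4),'mean',np.round(q.mean(0),4),'circ',np.round(c,4),round(rad,4),'rgb',np.median(im[m],0))
E
python3 look.py sh1 dish_base,ring_mid,platform_mid,long_tick,timer_mark,shaker
```

```text
t 2.3 tcp [0.5247 0.2071 0.3223] q [0.71  0.705 0.    0.001] F [-0.6  0.8  0.9] w 0.0857 J6 [ 0.37  0.16  1.62 -0.    1.36  0.38]
dish_base [0.5562 0.22   0.0031] 0.66
dish_base [0.5729 0.2963 0.0637] 0.62
  outl 0.71 z 0.0763 med [0.5737 0.2961] mean [0.5737 0.2963] circ [0.5739 0.2958] 0.0305 rgb [227. 228. 218.]
ring_mid [0.5446 0.1328 0.0591] 0.72
platform_mid [0.5684 0.2819 0.0622] 0.61
long_tick [0.5852 0.13   0.0482] 0.61
shaker [0.5581 0.2206 0.0017] 0.92
```

View pics/sh1.png

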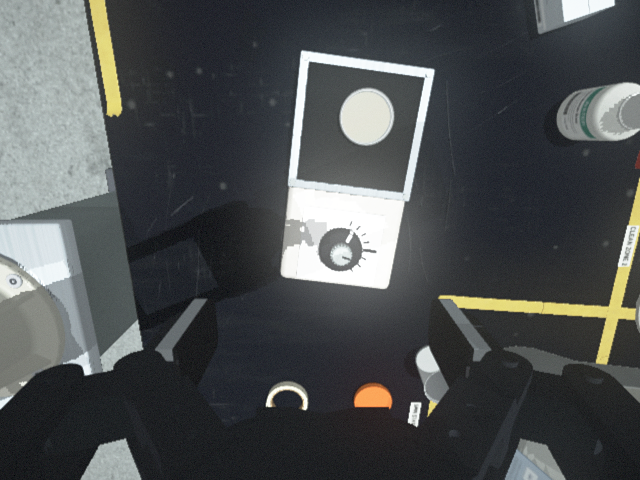

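The wrist view shows the base dish at (367,117) and the knob at (341,250). The ring pointer points up and right, about 60° anticlockwise of the long tick at (370,251). Next I go to dish B.

Request:
step_arm(moves=[-1,0.8,-4.5,-1.5,0,0,0,-1,0.8,-4.5,-1.5,0,0,0,-1,0.8,-4.5,-1.5,0,0,0,-1,0.8,-4.5,-1.5,0,0,0,-1,0.8,-4.5,-1.5,0,0,0,-1,0.8,-4.5,-1.5,0,0,0,-1,0.8,-4.5,-1.5,0,0,0,-1,0.8,-4.5,-1.5,0,0,0])

```text
time_s: 3.5
tcp_pos: [0.5878, -0.151, 0.2003]
orientation: [0.707, 0.707, 0.0, 0.0]
contact_force: [0.9, 0.6, -0.0]
gripper_width: 0.0855
```

Request:
step_arm(moves=[-1,0.8,-4.5,-1.5,0,0,0,-1,0.8,-4.5,-1.5,0,0,0,-1,0,0,0,0,0,0,-1,0,0,0,0,0,0])

```text
time_s: 3.9
tcp_pos: [0.6032, -0.2399, 0.17]
orientation: [0.708, 0.706, -0.0, -0.001]
contact_force: [0.5, 1.9, -0.5]
gripper_width: 0.0853
```

```bash
python3 look.py b1 dish_b
python3 - <<'E'
import numpy as np
f=np.load('sh1.npz');P=f['P'];im=f['im'].astype(int)
# ring: dark top z ~ .069 near
z=P[...,2];d=np.hypot(P[...,0]-.546,P[...,1]-.134)
m=(d<.045)&(z>.064)&(z<.074)
print(m.sum(),P[m].mean(0),P[m].min(0),P[m].max(0))
m=(d<.03)&(z>.079)&(z<.095); print('timer',m.sum(),P[m].mean(0),P[m].min(0),P[m].max(0))
# tick: dark at deck level
m=(abs(z-.049)<.005)&(im.sum(-1)<250)&(P[...,0]>.57)&(P[...,0]<.61)&(abs(P[...,1]-.132)<.012)
print('tick',m.sum(),P[m].mean(0))
E
```

```text
t 3.9 tcp [ 0.6032 -0.2399  0.17  ] q [ 0.708  0.706 -0.    -0.001] F [ 0.5  1.9 -0.5] w 0.0853 J6 [-0.38  0.42  1.61  0.    1.12 -0.38]
dish_b [ 6.067e-01 -1.360e-01  3.000e-04] 0.87
dish_b [ 0.6152 -0.3504 -0.0033] 0.8
dish_b [ 0.4836 -0.3223  0.0032] 0.74
dish_b [ 0.6065 -0.2485 -0.0035] 0.62
  outl 0.86 z 0.0132 med [ 0.4848 -0.3164] mean [ 0.4838 -0.3167] circ [ 0.4819 -0.3227] 0.031 rgb [231. 232. 220.]
  outl 0.83 z 0.0134 med [ 0.6161 -0.3482] mean [ 0.616  -0.3484] circ [ 0.6159 -0.3496] 0.031 rgb [254. 182.  99.]
  outl 0.77 z 0.0133 med [ 0.6031 -0.138 ] mean [ 0.6034 -0.1382] circ [ 0.6032 -0.1388] 0.0303 rgb [255.  213.5 123. ]
  outl 0.69 z 0.0133 med [ 0.6058 -0.2476] mean [ 0.6059 -0.2479] circ [ 0.6058 -0.2489] 0.0305 rgb [231. 233. 221.]
1042 [0.54618424 0.13990684 0.06976838] [0.51981629 0.11012436 0.06410015] [0.5741339  0.16401337 0.07346424]
timer 359 [0.54628606 0.13815709 0.08573254] [0.53337779 0.12425359 0.07918889] [0.55916393 0.15021669 0.08908775]
tick 0 [nan nan nan]<stdin>:10: RuntimeWarning: Mean of empty slice.
  ret = um.true_divide(
```

View pics/b1.png

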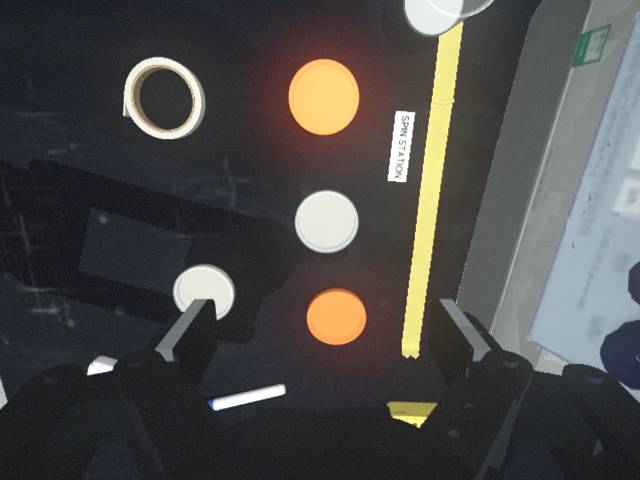

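The pale dish is at (327,221), between the orange ones at (323,97) and (336,317). That matches the outline position of (0.6058, -0.2487). I'll descend and grip.

Request:
step_arm(moves=[-1,0.26,-0.88,-3,0,0,0,-1,0,0,-4,0,0,0,-1,0,0,-4,0,0,0,-1,0,0,-4,0,0,0,-1,0,0,-1.5,0,0,0,-1,0,0,-0.6,0,0,0,-1,0,0,0,0,0,0])

```text
time_s: 4.75
tcp_pos: [0.6068, -0.2481, 0.0008]
orientation: [0.707, 0.707, 0.0, 0.0]
contact_force: [-0.1, -0.1, -0.6]
gripper_width: 0.0856
```

Request:
step_arm(moves=[0,0,0,0,0,0,0,0.3,0,0,0,0,0,0,0.3,0,0,0,0,0,0,0.3,0,0,0,0,0,0,0.3,0,0,0,0,0,0])

```text
time_s: 5.25
tcp_pos: [0.6063, -0.2487, 0.0004]
orientation: [0.707, 0.707, 0.0, 0.0]
contact_force: [0.2, 1.1, -0.9]
gripper_width: 0.0299
```

```bash
python3 look.py b2 dish_b
```

```text
t 5.25 tcp [ 6.063e-01 -2.487e-01  4.000e-04] q [0.707 0.707 0.    0.   ] F [ 0.2  1.1 -0.9] w 0.0299 J6 [-0.39  0.63  1.69  0.    0.82 -0.39]
dish_b [ 0.4816 -0.3234  0.004 ] 0.8
dish_b [ 0.6068 -0.2485 -0.0034] 0.78
  outl 0.98 z 0.0133 med [ 0.606  -0.2431] mean [ 0.6058 -0.245 ] circ [ 0.6061 -0.2487] 0.0309 rgb [229. 231. 218.]
  outl 0.8 z 0.0083 med [ 0.6133 -0.3204] mean [ 0.6136 -0.3208] circ [ 0.6146 -0.3255] 0.0183 rgb [160.  92.  50.]
  outl 0.67 z 0.013 med [ 0.4734 -0.3045] mean [ 0.4746 -0.306 ] circ [ 0.4825 -0.3226] 0.0308 rgb [220. 221. 207.]
  outl 0.61 z 0.0132 med [ 0.6032 -0.144 ] mean [ 0.6032 -0.1448] circ [ 0.6033 -0.1384] 0.0305 rgb [255. 207. 119.]
```

View pics/b2.png

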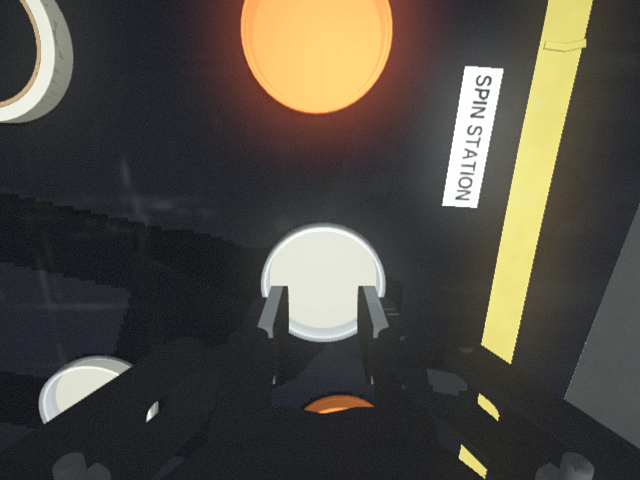

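The fingers passed over the dish: the tips are at (278,290) and (370,290), above the top, and the dish has not moved. I'll measure the real tip height.

Run:
```python
import numpy as np
P=np.load('b2.npz')['P']
for r in range(284,345,8):
    print(r,[tuple(np.round(P[r,c]*1000).astype(int)) for c in (266,272,278,284,290,356,364,370,376,382)])
```

```text
284 [(np.int64(579), np.int64(-247), np.int64(14)), (np.int64(581), np.int64(-247), np.int64(13)), (np.int64(584), np.int64(-247), np.int64(13)), (np.int64(587), np.int64(-247), np.int64(14)), (np.int64(590), np.int64(-247), np.int64(13)), (np.int64(622), np.int64(-247), np.int64(14)), (np.int64(626), np.int64(-247), np.int64(12)), (np.int64(629), np.int64(-247), np.int64(13)), (np.int64(632), np.int64(-247), np.int64(14)), (np.int64(635), np.int64(-247), np.int64(12))]
292 [(np.int64(578), np.int64(-251), np.int64(14)), (np.int64(586), np.int64(-238), np.int64(43)), (np.int64(588), np.int64(-238), np.int64(41)), (np.int64(590), np.int64(-238), np.int64(43)), (np.int64(590), np.int64(-251), np.int64(13)), (np.int64(622), np.int64(-251), np.int64(14)), (np.int64(622), np.int64(-238), np.int64(43)), (np.int64(625), np.int64(-238), np.int64(41)), (np.int64(627), np.int64(-238), np.int64(43)), (np.int64(635), np.int64(-251), np.int64(13))]
300 [(np.int64(584), np.int64(-238), np.int64(50)), (np.int64(587), np.int64(-238), np.int64(49)), (np.int64(589), np.int64(-238), np.int64(49)), (np.
[... 1997 characters left out ...]
64(623), np.int64(-273), np.int64(13)), (np.int64(621), np.int64(-246), np.int64(59)), (np.int64(621), np.int64(-240), np.int64(69)), (np.int64(623), np.int64(-240), np.int64(69)), (np.int64(624), np.int64(-237), np.int64(74))]
340 [(np.int64(589), np.int64(-237), np.int64(78)), (np.int64(589), np.int64(-242), np.int64(70)), (np.int64(591), np.int64(-243), np.int64(68)), (np.int64(591), np.int64(-254), np.int64(51)), (np.int64(588), np.int64(-285), np.int64(1)), (np.int64(624), np.int64(-286), np.int64(0)), (np.int64(621), np.int64(-248), np.int64(60)), (np.int64(621), np.int64(-242), np.int64(70)), (np.int64(623), np.int64(-242), np.int64(70)), (np.int64(624), np.int64(-237), np.int64(79))]
```

The wrist depth puts the fingertips at z≈0.041 while the reported TCP is at z≈0. I'll cross-check with the side camera.

Run:
```python
from h import *
im,d=get_image('side'); P=cloud('side',d)
c=camera_params('side'); f=240/np.tan(np.radians(c['fovy'])/2)
X=np.array([.6063,-.2487,.0]); p=np.array(c['R'])@X+np.array(c['t']); u,v=int(f*p[0]/p[2]+c['cx']),int(f*p[1]/p[2]+c['cy']); print(u,v)
m=(abs(P[...,0]-.606)<.09)&(abs(P[...,1]+.2487)<.02)&(P[...,2]>.02)&(P[...,2]<.15)&(d>0)
for z in np.arange(.02,.12,.01):
    k=m&(P[...,2]>=z)&(P[...,2]<z+.01); 
    if k.sum(): print(round(z,2),k.sum(),np.round(np.percentile(P[k],[2,50,98],0)[:, :2],3).tolist())
crop=cv2.resize(im[max(0,v-90):v+50,max(0,u-100):u+100],None,fx=3,fy=3,interpolation=cv2.INTER_NEAREST); save(crop,'side_tip.png')
print(camera_params('wrist'))
print(im.shape,max(0,v-90),max(0,u-100))
```

```text
322 343
0.03 33 [[0.578, -0.261], [0.588, -0.259], [0.629, -0.254]]
0.04 73 [[0.575, -0.261], [0.619, -0.258], [0.63, -0.255]]
0.05 81 [[0.576, -0.261], [0.587, -0.258], [0.631, -0.254]]
0.06 81 [[0.576, -0.262], [0.619, -0.257], [0.631, -0.242]]
0.07 115 [[0.561, -0.263], [0.619, -0.26], [0.645, -0.254]]
0.08 293 [[0.557, -0.263], [0.588, -0.259], [0.65, -0.24]]
0.09 172 [[0.551, -0.266], [0.619, -0.261], [0.655, -0.239]]
0.1 257 [[0.548, -0.267], [0.603, -0.261], [0.659, -0.241]]
0.11 277 [[0.544, -0.268], [0.603, -0.261], [0.664, -0.253]]
{'fovy': 67.52321232678905, 'cx': 322.61205176415285, 'cy': 239.1711640569932, 'hand_eye': array([[ 5.47811835e-04, -9.59493513e-01, -2.81730188e-01,
         7.14803411e-02],
       [ 9.99999672e-01,  3.57619889e-04,  7.26502522e-04,
        -5.84162280e-04],
       [-5.96322139e-04, -2.81730494e-01,  9.59493394e-01,
        -1.73394250e-01],
       [ 0.00000000e+00,  0.00000000e+00,  0.00000000e+00,
         1.00000000e+00]])}
(480, 640, 3) 253 222
```

View pics/side_tip.png

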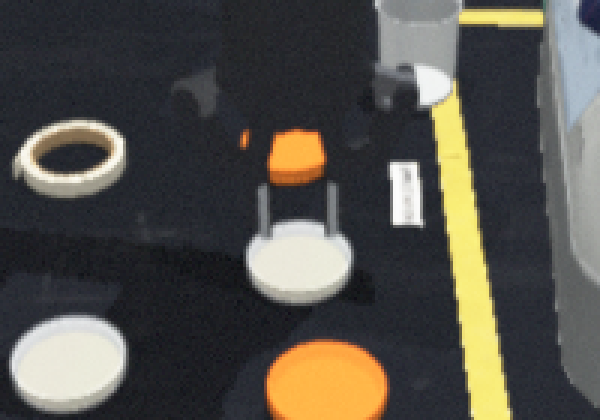

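Both cameras agree that the real fingertips sit about 37–40 mm above the reported TCP, so the stated tool length is off. I'll open, go lower with the fingers pre-set to about 72 mm, and measure the tip height there.

Request:
step_arm(moves=[-0.7,0,0,0,0,0,0,-0.7,0,0,0,0,0,0,-0.7,0,0,0,0,0,0,-0.7,0,0,-1,0,0,0,-0.7,0,0,-1,0,0,0,-0.7,0,0,-0.7,0,0,0,-0.7,0,0,0,0,0,0])

```text
time_s: 6.15
tcp_pos: [0.6049, -0.248, -0.0289]
orientation: [0.707, 0.707, -0.001, -0.001]
contact_force: [0.6, 0.5, -0.2]
gripper_width: 0.0723
```

```bash
cat > tip.py <<'E'
from h import *
o=st(); t=o['tcp_pos']
for cam in ('wrist','side'):
    im,d=get_image(cam); P=cloud(cam,d,o); D=P-np.array(t)
    for s in (-1,1):
        m=(d>0)&(abs(D[...,1])<.018)&(s*D[...,0]>.010)&(s*D[...,0]<.06)&(P[...,2]>t[2]+.025)&(im.max(-1)<150)&(D[...,2]<.1)
        if cam=='wrist': m[:, :]&=True
        z=np.sort(P[...,2][m]); q=P[m&(P[...,2]<np.percentile(z,15))] if len(z) else None
        print(cam,s,len(z),np.round(z[:200:10],3), None if q is None else np.round(np.median(q,0),3))
E
python3 tip.py
```

```text
t 6.15 tcp [ 0.6049 -0.248  -0.0289] q [ 0.707  0.707 -0.001 -0.001] F [ 0.6  0.5 -0.2] w 0.0723 J6 [-0.39  0.67  1.7  -0.    0.77 -0.39]
wrist -1 13440 [-0.002 -0.001 -0.001 -0.001 -0.001 -0.001 -0.001 -0.001 -0.001 -0.001
 -0.001 -0.001 -0.001 -0.    -0.    -0.    -0.    -0.    -0.    -0.   ] [ 0.565 -0.24   0.   ]
wrist 1 13252 [-0.001 -0.001 -0.001 -0.001 -0.001 -0.001 -0.001 -0.001 -0.001 -0.
 -0.    -0.    -0.    -0.    -0.    -0.    -0.    -0.    -0.    -0.   ] [ 0.648 -0.239  0.   ]
side -1 538 [-0.002 -0.001 -0.001 -0.001 -0.    -0.    -0.    -0.    -0.     0.
  0.     0.     0.     0.001  0.001  0.001  0.001  0.001  0.001  0.001] [ 0.558 -0.252 -0.   ]
side 1 573 [-0.003 -0.001 -0.001 -0.001 -0.    -0.    -0.    -0.     0.     0.
  0.     0.     0.     0.001  0.001  0.001  0.001  0.001  0.001  0.001] [ 0.653 -0.254 -0.   ]
```

```bash
sed -i "s/P\[...,2\]>t\[2\]+.025/P[...,2]>.005/; s/\[:200:10\]/[::max(1,len(z)\/\/15)]/" tip.py; python3 tip.py
python3 - <<'E'
from h import *
o=robot.get_obs(); im,d=get_image('wrist');P=cloud('wrist',d,o)
m=(abs(P[...,1]-o['tcp_pos'][1]-.011)<.004)&(P[...,2]>.004)&(P[...,2]<.08)&(abs(P[...,0]-.605)>.032)&(abs(P[...,0]-.605)<.06)
q=P[m]; print(len(q)); 
for s in(-1,1):
    k=q[s*(q[:,0]-.605)>0]; print(s,np.round(np.percentile(k[:,2],[0.5,2,5,20,50]),4),np.round(np.percentile(k[:,0],[2,50,98]),4))
E
```

```text
t 6.25 tcp [ 0.6058 -0.2484 -0.0275] q [ 0.707  0.707 -0.    -0.   ] F [0.1 0.3 0.7] w 0.0724 J6 [-0.39  0.67  1.7  -0.    0.77 -0.39]
wrist -1 9992 [0.005 0.024 0.032 0.039 0.045 0.052 0.058 0.061 0.064 0.064 0.065 0.066
 0.067 0.068 0.069 0.072] [ 0.569 -0.242  0.025]
wrist 1 10304 [0.006 0.024 0.032 0.04  0.047 0.055 0.059 0.062 0.064 0.065 0.065 0.066
 0.067 0.068 0.07  0.072] [ 0.642 -0.242  0.025]
side -1 315 [0.006 0.02  0.027 0.032 0.038 0.043 0.048 0.055 0.058 0.061 0.063 0.064
 0.065 0.067 0.068] [ 0.563 -0.258  0.021]
side 1 335 [0.007 0.02  0.025 0.031 0.036 0.042 0.047 0.054 0.058 0.062 0.063 0.064
 0.066 0.067 0.069 0.072] [ 0.644 -0.258  0.021]
10875
-1 [0.0165 0.0202 0.0257 0.0457 0.0627] [0.5455 0.5617 0.5706]
1 [0.0168 0.0199 0.0251 0.044  0.0622] [0.6406 0.6487 0.6645]
```

Request:
step_arm(moves=[-0.7,0,0,-0.6,0,0,0,-0.7,0,0,-0.5,0,0,0,-0.7,0,0,0,0,0,0,-0.2,0,0,0,0,0,0,0,0,0,0,0,0,0,0.1,0,0,0,0,0,0,0.1,0,0,0,0,0,0,0.1,0,0,0,0,0])

```text
validation failed for argument at $.mo...
```

Last row was one number short.

Request:
step_arm(moves=[-0.7,0,0,-0.6,0,0,0,-0.7,0,0,-0.5,0,0,0,-0.7,0,0,0,0,0,0,-0.2,0,0,0,0,0,0,0,0,0,0,0,0,0,0,0,0,0,0,0,0,0,0,0,0,0,0,0,0,0,0,0,0,0])

```text
validation failed for argument at $.mo...
```

Request:
step_arm(moves=[-0.7,0,0,-0.6,0,0,0,-0.7,0,0,-0.5,0,0,0,-0.7,0,0,0,0,0,0,-0.2,0,0,0,0,0,0,0.1,0,0,0,0,0,0,0.1,0,0,0,0,0,0,0.1,0,0,0,0,0,0,0.1,0,0,0,0,0,0])

```text
time_s: 7.2
tcp_pos: [0.6087, -0.2497, -0.0342]
orientation: [0.707, 0.707, 0.001, 0.002]
contact_force: [-3.7, 0.5, 31.6]
gripper_width: 0.0547
```

The fingers seem to press on the dish top. I'll open and look.

Request:
step_arm(moves=[-0.7,0,0,0,0,0,0,-0.7,0,0,0,0,0,0,-0.7,0,0,0,0,0,0])

```text
time_s: 7.5
tcp_pos: [0.6056, -0.2483, -0.0385]
orientation: [0.707, 0.707, -0.0, -0.0]
contact_force: [0.7, 0.4, -0.7]
gripper_width: 0.0727
```

```bash
python3 look.py b3 dish_b; python3 tip.py
```

```text
t 7.5 tcp [ 0.6056 -0.2483 -0.0385] q [ 0.707  0.707 -0.    -0.   ] F [ 0.7  0.4 -0.7] w 0.0727 J6 [-0.39  0.68  1.7   0.    0.76 -0.39]
dish_b [ 0.6107 -0.2501 -0.0026] 0.8
dish_b [ 0.6043 -0.136   0.0023] 0.8
  outl 0.87 z 0.0132 med [ 0.6032 -0.1503] mean [ 0.6032 -0.1511] circ [ 0.6031 -0.1394] 0.0305 rgb [255. 206. 118.]
  outl 0.73 z 0.0132 med [ 0.6078 -0.2461] mean [ 0.6078 -0.2465] circ [ 0.6078 -0.2486] 0.0309 rgb [229. 230. 219.]
  outl 0.7 z 0.0094 med [ 0.512  -0.3208] mean [ 0.5094 -0.3199] circ [ 0.4871 -0.3154] 0.029 rgb [153. 156. 146.]
t 7.65 tcp [ 0.6057 -0.2483 -0.0386] q [ 0.707  0.707 -0.    -0.   ] F [-0.3  0.6 -0.1] w 0.0727 J6 [-0.39  0.68  1.7   0.    0.76 -0.39]
wrist -1 9882 [0.005 0.014 0.022 0.029 0.035 0.043 0.048 0.051 0.053 0.053 0.054 0.055
 0.056 0.057 0.058 0.061] [ 0.569 -0.242  0.015]
wrist 1 10147 [0.005 0.015 0.023 0.03  0.037 0.044 0.048 0.051 0.053 0.054 0.054 0.055
 0.056 0.057 0.058 0.061] [ 0.642 -0.242  0.016]
side -1 316 [0.006 0.01  0.014 0.019 0.026 0.032 0.037 0.043 0.047 0.05  0.052 0.053
 0.055 0.056 0.058 0.061] [ 0.564 -0.259  0.011]
side 1 340 [0.005 0.01  0.014 0.019 0.024 0.031 0.036 0.042 0.046 0.05  0.052 0.053
 0.054 0.055 0.057 0.06 ] [ 0.644 -0.257  0.01 ]
```

View pics/b3.png

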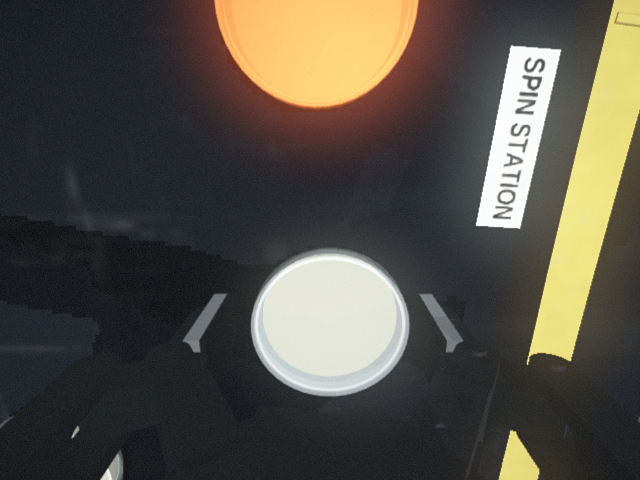

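The tips are now at about 7 mm, outside the dish at (327,322), which shifted 2 mm in x. The earlier close went too far and the tips pressed on the bench. I'll recentre, raise 3 mm and close only lightly.

Request:
step_arm(moves=[-0.7,0.2,0,0.3,0,0,0,-0.7,0,0,0,0,0,0,-0.5,0,0,0,0,0,0,-0.44,0,0,0,0,0,0,-0.4,0,0,0,0,0,0,-0.36,0,0,0,0,0,0,-0.36,0,0,0,0,0,0])

```text
time_s: 8.45
tcp_pos: [0.6083, -0.2486, -0.0348]
orientation: [0.707, 0.707, 0.0, 0.0]
contact_force: [0.3, 0.3, 1.6]
gripper_width: 0.0577
```

```bash
python3 look.py b4 dish_b; python3 tip.py
```

```text
t 8.45 tcp [ 0.6083 -0.2486 -0.0348] q [0.707 0.707 0.    0.   ] F [0.3 0.3 1.6] w 0.0577 J6 [-0.39  0.68  1.7  -0.    0.76 -0.39]
dish_b [ 6.091e-01 -2.483e-01 -5.000e-04] 0.9
dish_b [ 6.087e-01 -1.380e-01 -5.000e-04] 0.66
  outl 0.8 z 0.0115 med [ 0.4745 -0.2949] mean [ 0.4748 -0.2957] circ [ 0.4752 -0.2985] 0.0102 rgb [154. 157. 149.]
  outl 0.67 z 0.0132 med [ 0.6079 -0.246 ] mean [ 0.6078 -0.2465] circ [ 0.6078 -0.2488] 0.0309 rgb [230. 231. 219.]
  outl 0.67 z 0.0132 med [ 0.6032 -0.1498] mean [ 0.6032 -0.1506] circ [ 0.6033 -0.1391] 0.0303 rgb [255. 206. 118.]
t 8.6 tcp [ 0.6083 -0.2486 -0.0348] q [0.707 0.707 0.    0.   ] F [0.5 0.1 2.5] w 0.0582 J6 [-0.39  0.68  1.7   0.    0.76 -0.39]
wrist -1 11118 [0.005 0.02  0.029 0.038 0.046 0.049 0.052 0.054 0.055 0.055 0.056 0.057
 0.058 0.06  0.063 0.065] [ 0.577 -0.242  0.021]
wrist 1 11283 [0.005 0.02  0.029 0.038 0.046 0.05  0.052 0.054 0.055 0.056 0.056 0.057
 0.058 0.06  0.063 0.065] [ 0.638 -0.242  0.021]
side -1 364 [0.005 0.012 0.017 0.024 0.031 0.035 0.043 0.047 0.05  0.052 0.053 0.055
 0.056 0.058 0.061 0.065] [ 0.572 -0.26   0.012]
side 1 380 [0.005 0.012 0.018 0.024 0.03  0.037 0.044 0.048 0.051 0.053 0.054 0.055
 0.057 0.058 0.062 0.065] [ 0.639 -0.258  0.013]
```

Request:
step_arm(moves=[-0.3,0,0,0.1,0,0,0,-0.3,0,0,0.2,0,0,0,-0.3,0,0,0.2,0,0,0,-0.3,0,0,0.3,0,0,0,-0.3,0,0,0,0,0,0])

```text
time_s: 9.2
tcp_pos: [0.6083, -0.2486, -0.0266]
orientation: [0.707, 0.707, 0.0, 0.0]
contact_force: [0.1, -0.1, 0.0]
gripper_width: 0.0559
```

```bash
python3 look.py b5 dish_b; python3 tip.py
```

```text
t 9.2 tcp [ 0.6083 -0.2486 -0.0266] q [0.707 0.707 0.    0.   ] F [ 0.1 -0.1  0. ] w 0.0559 J6 [-0.39  0.67  1.7   0.    0.78 -0.39]
dish_b [ 0.6056 -0.247   0.0061] 0.71
dish_b [ 0.6053 -0.1359  0.0048] 0.68
  outl 0.85 z 0.0132 med [ 0.6032 -0.1484] mean [ 0.6032 -0.1492] circ [ 0.6031 -0.1384] 0.0306 rgb [255. 207. 118.]
  outl 0.73 z 0.021 med [ 0.6076 -0.246 ] mean [ 0.6078 -0.2465] circ [ 0.6074 -0.2488] 0.031 rgb [230. 231. 219.]
  outl 0.62 z 0.0127 med [ 0.4709 -0.2988] mean [ 0.472  -0.2996] circ [ 0.4826 -0.309 ] 0.0257 rgb [180. 187. 186.]
t 9.35 tcp [ 0.6081 -0.2485 -0.027 ] q [ 0.707  0.707 -0.    -0.   ] F [-0.6 -0.4 -0.6] w 0.0559 J6 [-0.39  0.67  1.7  -0.    0.78 -0.39]
wrist -1 11287 [0.012 0.028 0.037 0.045 0.054 0.057 0.06  0.061 0.062 0.063 0.064 0.065
 0.066 0.068 0.071 0.073] [ 0.578 -0.241  0.029]
wrist 1 11407 [0.012 0.028 0.037 0.045 0.054 0.058 0.06  0.061 0.062 0.063 0.064 0.065
 0.066 0.068 0.071 0.073] [ 0.637 -0.241  0.029]
side -1 372 [0.01  0.018 0.025 0.031 0.038 0.045 0.051 0.055 0.057 0.06  0.061 0.062
 0.064 0.066 0.069 0.072] [ 0.573 -0.259  0.02 ]
side 1 392 [0.012 0.019 0.025 0.03  0.037 0.044 0.051 0.055 0.058 0.06  0.061 0.062
 0.064 0.067 0.07  0.073] [ 0.639 -0.259  0.02 ]
```

View pics/b5.png

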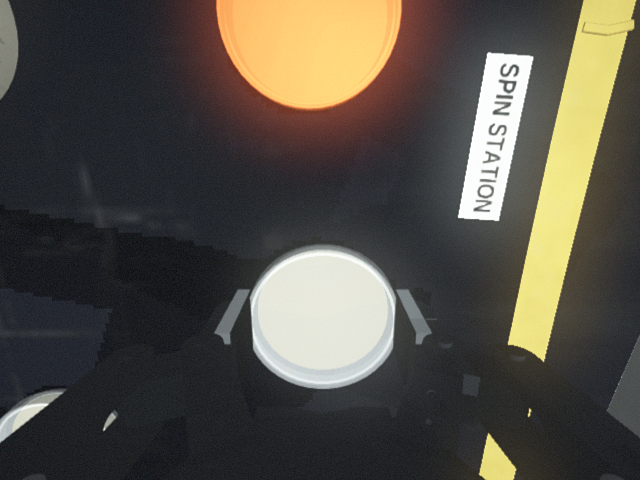

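Held: the dish at (323,318) is level between the pads, with its top raised 8 mm. I'll carry it to above the base dish.

Request:
step_arm(moves=[-0.3,0,0,2,0,0,0,-0.3,0,0,4,0,0,0,-0.3,0,0,4,0,0,0,-0.3,0,2,2,0,0,0,-0.3,-0.25,4,0,0,0,0,-0.3,-0.25,4,0,0,0,0,-0.3,-0.25,4,0,0,0,0,-0.3,-0.25,4,0,0,0,0])

```text
time_s: 10.25
tcp_pos: [0.5978, -0.0671, 0.0931]
orientation: [0.707, 0.707, 0.0, 0.0]
contact_force: [1.0, 0.2, -1.2]
gripper_width: 0.056
```

Request:
step_arm(moves=[-0.3,-0.25,4,0,0,0,0,-0.3,-0.25,4,0,0,0,0,-0.3,-0.25,4,0,0,0,0,-0.3,-0.25,4,0,0,0,0,-0.3,-0.25,4,0,0,0,0,-0.3,-0.25,4,0,0,0,0,-0.3,-0.3,4,0,0,0,0,-0.3,-0.3,4,0,0,0,0])

```text
time_s: 11.05
tcp_pos: [0.5767, 0.2531, 0.093]
orientation: [0.707, 0.707, 0.0, 0.0]
contact_force: [0.5, -0.1, -1.4]
gripper_width: 0.056
```

Request:
step_arm(moves=[-0.3,-0.3,3,0,0,0,0,-0.3,0,1.5,0,0,0,0,-0.3,0,0,0,0,0,0,-0.3,0,0,0,0,0,0])

```text
time_s: 11.45
tcp_pos: [0.574, 0.2958, 0.0927]
orientation: [0.707, 0.707, -0.0, 0.0]
contact_force: [-0.7, -0.3, -0.1]
gripper_width: 0.0558
```

```bash
python3 look.py p1 dish_b; python3 tip.py|head -3
```

```text
t 11.45 tcp [0.574  0.2958 0.0927] q [ 0.707  0.707 -0.     0.   ] F [-0.7 -0.3 -0.1] w 0.0558 J6 [ 0.47  0.5   1.67 -0.    0.97  0.47]
dish_b [0.5734 0.2965 0.1245] 0.65
  outl 0.7 z 0.1403 med [0.5737 0.2985] mean [0.5735 0.2979] circ [0.5731 0.2956] 0.0309 rgb [231. 232. 221.]
t 11.6 tcp [0.5743 0.2951 0.0929] q [ 0.708  0.706 -0.     0.   ] F [-0.6 -0.6 -0.7] w 0.0559 J6 [ 0.47  0.5   1.67 -0.    0.97  0.47]
wrist -1 13830 [0.062 0.063 0.064 0.14  0.153 0.164 0.174 0.178 0.181 0.182 0.183 0.184
 0.185 0.187 0.19 ] [0.528 0.298 0.063]
```

Request:
step_arm(moves=[-0.3,0.05,0,-2,0,0,0,-0.3,0,0,-2,0,0,0,-0.3,0,0,-0.7,0,0,0,-0.3,0,0,-0.2,0,0,0,-0.3,0,0,-0.2,0,0,0,-0.3,0,0,0,0,0,0,-0.3,0,0,0,0,0,0])

```text
time_s: 12.4
tcp_pos: [0.5751, 0.2967, 0.0428]
orientation: [0.707, 0.707, 0.001, 0.0]
contact_force: [0.3, -0.2, -0.5]
gripper_width: 0.0559
```

```bash
python3 look.py p2 dish_b
```

```text
t 12.4 tcp [0.5751 0.2967 0.0428] q [0.707 0.707 0.001 0.   ] F [ 0.3 -0.2 -0.5] w 0.0559 J6 [0.47 0.56 1.7  0.   0.88 0.47]
dish_b [0.5758 0.2979 0.0769] 0.91
  outl 0.62 z 0.0904 med [0.5744 0.2993] mean [0.5745 0.2987] circ [0.5745 0.2966] 0.0308 rgb [229. 230. 219.]
```

Request:
step_arm(moves=[-0.3,0,0,-0.1,0,0,0,-0.3,0,0,-0.1,0,0,0,-0.3,0,0,0,0,0,0,-0.3,0,0,0,0,0,0])

```text
time_s: 12.95
tcp_pos: [0.5746, 0.2965, 0.0399]
orientation: [0.707, 0.707, -0.0, -0.0]
contact_force: [0.7, -0.3, -0.3]
gripper_width: 0.0559
```

Request:
step_arm(moves=[-0.3,0,0,-0.1,0,0,0,-0.3,0,0,0,0,0,0,-0.3,0,0,0,0,0,0])

```text
time_s: 13.25
tcp_pos: [0.5747, 0.2965, 0.0396]
orientation: [0.707, 0.707, 0.0, 0.0]
contact_force: [-2.2, -0.9, 5.7]
gripper_width: 0.0559
```

Request:
step_arm(moves=[-0.36,0,0,0,0,0,0,-0.4,0,0,0,0,0,0,-0.46,0,0,0,0,0,0,-0.55,0,0,0,0,0,0,-0.7,0,0,0,0,0,0,-0.7,0,0,0,0,0,0,-0.7,0,0,2,0,0,0,-0.7,0,0,4,0,0,0])

```text
time_s: 14.05
tcp_pos: [0.5723, 0.2953, 0.0965]
orientation: [0.707, 0.707, -0.003, -0.001]
contact_force: [-0.1, 0.0, 0.3]
gripper_width: 0.073
```

Request:
step_arm(moves=[-0.7,0,-1,4,0,0,0,-0.7,0,-3,4,0,0,0,-0.7,0,-4,2,0,0,0,-0.7,0,0,0,0,0,0])

```text
time_s: 14.45
tcp_pos: [0.5764, 0.2136, 0.2028]
orientation: [0.708, 0.706, 0.002, 0.002]
contact_force: [-0.3, 0.5, -1.0]
gripper_width: 0.0725
```

```bash
python3 look.py p3 dish_b
python3 - <<'E'
import numpy as np
P=np.load('p3.npz')['P']
for lo,hi in ((.082,.095),(.07,.082)):
    m=(P[...,2]>lo)&(P[...,2]<hi)&(np.hypot(P[...,0]-.574,P[...,1]-.296)<.045); print(lo,m.sum(),P[m].min(0),P[m].max(0),P[m].mean(0))
E
```

```text
t 14.45 tcp [0.5764 0.2136 0.2028] q [0.708 0.706 0.002 0.002] F [-0.3  0.5 -1. ] w 0.0725 J6 [ 0.35  0.33  1.66 -0.    1.15  0.36]
dish_b [0.576  0.2954 0.0744] 0.83
  outl 0.91 z 0.0874 med [0.5741 0.2973] mean [0.5742 0.2969] circ [0.5741 0.2961] 0.0304 rgb [232. 234. 223.]
0.082 5185 [0.54414468 0.26598498 0.0844796 ] [0.60394952 0.32623205 0.09022521] [0.57412899 0.29682247 0.08743937]Traceback (most recent call last):
  File "<stdin>", line 4, in <module>
    return umr_minimum(a, axis, None, out, keepdims, initial, where)
ValueError: zero-size array to reduction operation minimum which has no identity
```

View pics/p3.png

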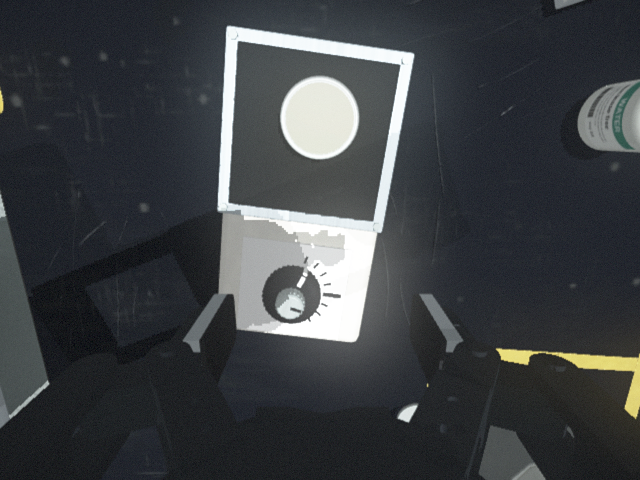

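Dish B sits on the base: (320,117), top 87 mm, centred within 1 mm. The ring pointer is at (303,278) and the long tick at (332,296). I'll go to dish C and work out the ring angle meanwhile.

Request:
step_arm(moves=[-0.7,-0.7,-4,0,0,0,0,-0.7,-0.7,-4,0,0,0,0,-0.7,-0.7,-4,0,0,0,0,-0.7,-0.7,-4,-0.5,0,0,0,-0.7,-0.7,-4,-1,0,0,0,-0.7,-0.7,-4,-1,0,0,0,-0.7,-0.7,-4,-1,0,0,0,-0.7,-0.7,-4,-1,0,0,0])

```text
time_s: 15.4
tcp_pos: [0.518, -0.1039, 0.1524]
orientation: [0.707, 0.707, -0.0, -0.001]
contact_force: [-0.2, -0.5, -0.4]
gripper_width: 0.0726
```

Request:
step_arm(moves=[-0.7,-0.7,-4,-1,0,0,0,-0.7,-0.7,-4,-1,0,0,0,-0.7,-0.7,-4,-1,0,0,0,-0.7,-0.7,-4,-1,0,0,0,-0.7,-0.8,-4,-1,0,0,0,-0.7,0,0,0,0,0,0,-0.7,0,0,0,0,0,0])

```text
time_s: 16.1
tcp_pos: [0.4821, -0.3031, 0.1024]
orientation: [0.708, 0.706, -0.0, -0.001]
contact_force: [0.2, -0.6, 0.6]
gripper_width: 0.0725
```

```bash
python3 look.py c1 dish_c
cat > ring.py <<'E'
import numpy as np,sys
f=np.load(sys.argv[1]+'.npz');P=f['P'];im=f['im'].astype(int);z=P[...,2]
d=np.hypot(P[...,0]-.546,P[...,1]-.138)
top=(d<.04)&(z>.066)&(z<.074)&(im.sum(-1)<300)
t2=(d<.03)&(z>.082)&(z<.092)
import cv2
def circ(m): c,r=cv2.minEnclosingCircle(P[m][:,:2].astype(np.float32)); return np.round(c,4),round(r,4)
print('ringtop',top.sum(),circ(top),'timer',t2.sum(),circ(t2),np.round(P[t2].mean(0),4))
c=np.array(eval(sys.argv[2])) if len(sys.argv)>2 else np.array(circ(t2)[0])
D=P[...,:2]-c; r=np.hypot(D[...,0],D[...,1]); a=np.degrees(np.arctan2(D[...,1],D[...,0]))
w=(r>.015)&(r<.025)&(z>.064)&(z<.075)&(im.min(-1)>150); print('ptr px',w.sum(),'ang',np.median(a[w]),np.percentile(a[w],[10,90]))
k=(r>.032)&(r<.047)&(z>.044)&(z<.055)&(im.max(-1)<90)
h,e=np.histogram(a[k],np.arange(-120,121,5)); print('ticks',[(int(x),int(n)) for x,n in zip(e,h) if n>3])
k2=k&(r>.038)&(abs(a+10)<40); print('long',k2.sum(),np.median(a[k2]) if k2.any() else None)
E
python3 ring.py p3; python3 ring.py sh1
```

```text
t 16.1 tcp [ 0.4821 -0.3031  0.1024] q [ 0.708  0.706 -0.    -0.001] F [ 0.2 -0.6  0.6] w 0.0725 J6 [-0.56  0.38  1.84  0.    0.92 -0.56]
dish_c [ 0.6162 -0.35   -0.0039] 0.58
  outl 0.95 z 0.0133 med [ 0.4818 -0.3218] mean [ 0.482  -0.3221] circ [ 0.4815 -0.3234] 0.0309 rgb [235. 237. 225.]
  outl 0.88 z 0.0134 med [ 0.615  -0.3481] mean [ 0.615  -0.3483] circ [ 0.6158 -0.3495] 0.0309 rgb [254. 186. 101.]
  outl 0.84 z 0.0131 med [ 0.6015 -0.1572] mean [ 0.6017 -0.1577] circ [ 0.6026 -0.1497] 0.0281 rgb [254. 187. 104.]
ringtop 1353 (array([0.5463, 0.1381]), 0.0273) timer 592 (array([0.5466, 0.1375]), 0.0133) [0.5468 0.1384 0.086 ]
ptr px 56 ang 60.32070165724331 [54.8295164  65.87088755]
ticks []
long 0 None
ringtop 13 (array([0.5299, 0.1271]), 0.0144) timer 330 (array([0.5465, 0.1366]), 0.0133) [0.5463 0.1376 0.0862]
ptr px 41 ang 60.47021220327022 [53.23498524 67.5831097 ]
ticks []
long 0 None
```

Dish C is at (0.4816, -0.3232). I'll repeat the grasp that worked for B.

Request:
step_arm(moves=[-0.7,-0.05,-2,-3,0,0,0,-0.7,0,0,-4,0,0,0,-0.7,0,0,-4,0,0,0,-0.7,0,0,-2,0,0,0,-0.7,0,0,-0.7,0,0,0,-0.7,0,0,0,0,0,0,-0.7,0,0,0,0,0,0])

```text
time_s: 16.95
tcp_pos: [0.4832, -0.3235, -0.0318]
orientation: [0.707, 0.707, 0.0, 0.001]
contact_force: [0.9, 0.3, 0.3]
gripper_width: 0.0728
```

```bash
python3 look.py c2 dish_c;python3 tip.py | head -3
```

```text
t 16.95 tcp [ 0.4832 -0.3235 -0.0318] q [0.707 0.707 0.    0.001] F [0.9 0.3 0.3] w 0.0728 J6 [-0.59  0.6   1.87  0.    0.67 -0.59]
dish_c [ 0.4794 -0.3216  0.0057] 0.72
  outl 0.78 z 0.0131 med [ 0.6034 -0.34  ] mean [ 0.6029 -0.3408] circ [ 0.6125 -0.3463] 0.028 rgb [254. 179.  97.]
  outl 0.63 z 0.0132 med [ 0.4821 -0.3207] mean [ 0.482  -0.3211] circ [ 0.4822 -0.3232] 0.031 rgb [238. 239. 228.]
t 17.1 tcp [ 0.4832 -0.324  -0.0315] q [0.707 0.707 0.    0.001] F [-0.7  0.2 -0.5] w 0.073 J6 [-0.59  0.6   1.87  0.    0.67 -0.59]
wrist -1 9887 [0.006 0.02  0.028 0.035 0.041 0.048 0.054 0.057 0.059 0.06  0.061 0.062
 0.063 0.064 0.065 0.068] [ 0.446 -0.317  0.021]
```

Another 3.5 mm down, shift 1 mm in x, and close lightly.

Request:
step_arm(moves=[-0.7,-0.1,0.05,-0.35,0,0,0,-0.7,0,0,0,0,0,0,-0.5,0,0,0,0,0,0,-0.44,0,0,0,0,0,0,-0.4,0,0,0,0,0,0,-0.36,0,0,0,0,0,0,-0.36,0,0,0,0,0,0,-0.36,0,0,0,0,0,0])

```text
time_s: 18.0
tcp_pos: [0.4818, -0.3236, -0.035]
orientation: [0.707, 0.707, 0.0, 0.001]
contact_force: [-2.6, 1.8, 16.7]
gripper_width: 0.0582
```

Request:
step_arm(moves=[-0.3,0,0,0.1,0,0,0,-0.3,0,0,0.2,0,0,0,-0.3,0,0,0.2,0,0,0,-0.3,0,0,0.3,0,0,0,-0.3,0,0,0,0,0,0])

```text
time_s: 18.5
tcp_pos: [0.4812, -0.3231, -0.0283]
orientation: [0.707, 0.707, 0.0, 0.0]
contact_force: [1.2, 0.3, -0.3]
gripper_width: 0.0563
```

```bash
python3 look.py c3 dish_c
```

```text
t 18.5 tcp [ 0.4812 -0.3231 -0.0283] q [0.707 0.707 0.    0.   ] F [ 1.2  0.3 -0.3] w 0.0563 J6 [-0.59  0.59  1.88 -0.    0.68 -0.59]
dish_c [ 0.4793 -0.3208  0.0093] 0.98
dish_c [ 6.136e-01 -3.506e-01 -4.000e-04] 0.61
  outl 0.86 z 0.0132 med [ 0.6033 -0.3455] mean [ 0.6029 -0.346 ] circ [ 0.6136 -0.3498] 0.031 rgb [254. 180.  97.]
  outl 0.74 z 0.0194 med [ 0.4805 -0.32  ] mean [ 0.4806 -0.3205] circ [ 0.4807 -0.3226] 0.0308 rgb [237. 239. 228.]
```

Request:
step_arm(moves=[-0.3,0,0,2,0,0,0,-0.3,0,0,4,0,0,0,-0.3,0,0,4,0,0,0,-0.3,0.34,2,3.3,0,0,0,-0.3,0.6,4,0,0,0,0,-0.3,0.6,4,0,0,0,0,-0.3,0.6,4,0,0,0,0,-0.3,0.6,4,0,0,0,0])

```text
time_s: 19.45
tcp_pos: [0.5084, -0.1416, 0.1045]
orientation: [0.707, 0.707, 0.0, 0.0]
contact_force: [1.4, 0.6, -0.3]
gripper_width: 0.0556
```

Request:
step_arm(moves=[-0.3,0.6,4,0,0,0,0,-0.3,0.6,4,0,0,0,0,-0.3,0.6,4,0,0,0,0,-0.3,0.6,4,0,0,0,0,-0.3,0.6,4,0,0,0,0,-0.3,0.6,4,0,0,0,0,-0.3,0.6,4,0,0,0,0,-0.3,0.6,4,0,0,0,0])

```text
time_s: 20.25
tcp_pos: [0.5563, 0.1787, 0.1043]
orientation: [0.707, 0.707, -0.0, -0.0]
contact_force: [-0.4, 0.4, 0.3]
gripper_width: 0.0559
```

Request:
step_arm(moves=[-0.3,0.6,4,0,0,0,0,-0.3,0.6,4,0,0,0,0,-0.3,0.6,1.9,0,0,0,0,-0.3,0,0,0,0,0,0,-0.3,0,0,0,0,0,0])

```text
time_s: 20.75
tcp_pos: [0.5739, 0.2758, 0.104]
orientation: [0.707, 0.707, -0.001, -0.0]
contact_force: [0.4, 0.3, -0.7]
gripper_width: 0.0559
```

```bash
python3 look.py p4 dish_c
```

```text
t 20.75 tcp [0.5739 0.2758 0.104 ] q [ 0.707  0.707 -0.001 -0.   ] F [ 0.4  0.3 -0.7] w 0.0559 J6 [ 0.45  0.47  1.69 -0.    0.98  0.45]
dish_c [0.5751 0.2753 0.1406] 0.57
  outl 0.77 z 0.0875 med [0.5742 0.3041] mean [0.5742 0.3045] circ [0.5743 0.2964] 0.0306 rgb [226. 228. 216.]
  outl 0.68 z 0.1517 med [0.5733 0.2787] mean [0.5734 0.2782] circ [0.5738 0.2762] 0.031 rgb [224. 226. 212.]
```

Request:
step_arm(moves=[-0.3,0.04,2,0,0,0,0,-0.3,0,0,-2,0,0,0,-0.3,0,0,-2,0,0,0,-0.3,0,0,-0.7,0,0,0,-0.3,0,0,-0.2,0,0,0,-0.3,0,0,0,0,0,0,-0.3,0,0,0,0,0,0])

```text
time_s: 21.6
tcp_pos: [0.5756, 0.2963, 0.0564]
orientation: [0.707, 0.707, 0.001, 0.0]
contact_force: [-0.2, 0.3, 0.2]
gripper_width: 0.0558
```

```bash
python3 look.py p5 dish_c
```

```text
t 21.6 tcp [0.5756 0.2963 0.0564] q [0.707 0.707 0.001 0.   ] F [-0.2  0.3  0.2] w 0.0558 J6 [0.47 0.54 1.69 0.   0.91 0.47]
dish_c [0.5725 0.2956 0.0932] 0.83
  outl 0.95 z 0.0866 med [0.5711 0.3238] mean [0.5712 0.3224] circ [0.5722 0.3108] 0.0265 rgb [238. 242. 238.]
  outl 0.61 z 0.1041 med [0.5752 0.2994] mean [0.575  0.2988] circ [0.5753 0.2967] 0.031 rgb [230. 232. 220.]
```

Request:
step_arm(moves=[-0.3,-0.05,0,-0.1,0,0,0,-0.3,0,0,-0.1,0,0,0,-0.3,0,0,-0.1,0,0,0,-0.3,0,0,0,0,0,0,-0.3,0,0,0,0,0,0])

```text
time_s: 22.25
tcp_pos: [0.5744, 0.2959, 0.0524]
orientation: [0.707, 0.707, -0.0, -0.0]
contact_force: [0.7, -0.7, -0.7]
gripper_width: 0.0559
```

Request:
step_arm(moves=[-0.3,0,0,-0.05,0,0,0,-0.3,0,0,0,0,0,0,-0.3,0,0,0,0,0,0])

```text
time_s: 22.55
tcp_pos: [0.5744, 0.296, 0.052]
orientation: [0.707, 0.707, 0.0, -0.0]
contact_force: [0.8, 0.5, -0.4]
gripper_width: 0.0558
```

Request:
step_arm(moves=[-0.3,0,0,-0.07,0,0,0,-0.3,0,0,0,0,0,0,-0.3,0,0,0,0,0,0])

```text
time_s: 22.85
tcp_pos: [0.5744, 0.296, 0.0512]
orientation: [0.707, 0.707, -0.0, -0.0]
contact_force: [0.8, 0.6, -0.1]
gripper_width: 0.0556
```

Request:
step_arm(moves=[-0.3,0,0,-0.07,0,0,0,-0.3,0,0,0,0,0,0,-0.3,0,0,0,0,0,0])

```text
time_s: 23.15
tcp_pos: [0.5745, 0.296, 0.0508]
orientation: [0.707, 0.707, 0.0, 0.0]
contact_force: [-0.5, -0.1, 2.0]
gripper_width: 0.056
```

Light contact (about 2 N). I'll release, retreat, and move back to view the pile and the knob.

Request:
step_arm(moves=[-0.36,0,0,0,0,0,0,-0.4,0,0,0,0,0,0,-0.46,0,0,0,0,0,0,-0.55,0,0,0,0,0,0,-0.7,0,0,0,0,0,0,-0.7,0,0,0,0,0,0,-0.7,0,0,2,0,0,0,-0.7,0,0,4,0,0,0])

```text
time_s: 23.95
tcp_pos: [0.5721, 0.2948, 0.1081]
orientation: [0.707, 0.707, -0.003, -0.001]
contact_force: [0.5, 0.7, 0.3]
gripper_width: 0.0725
```

Request:
step_arm(moves=[-0.7,0,-2,4,0,0,0,-0.7,-0.7,-4,0,0,0,0,-0.7,-0.7,-4,0,0,0,0,-0.7,-0.7,-4,0,0,0,0,-0.7,-0.5,-2,0,0,0,0,-0.7,0,0,0,0,0,0,-0.7,0,0,0,0,0,0])

```text
time_s: 24.65
tcp_pos: [0.5487, 0.136, 0.1509]
orientation: [0.708, 0.706, 0.0, 0.0]
contact_force: [-0.3, 0.2, 0.5]
gripper_width: 0.0727
```

```bash
python3 look.py p6 dish_c,ring_mid,long_tick,timer_mark; python3 ring.py p6;  python3 - <<'E'
import numpy as np
f=np.load('p6.npz');P=f['P'];im=f['im'].astype(int)
z=P[...,2]
m=(z>.094)&(z<.105)&(np.hypot(P[...,0]-.574,P[...,1]-.296)<.045); print(m.sum(),P[m].min(0),P[m].max(0))
import cv2
# deck edges: brightness around tick
v=np.hypot(P[...,0]-.546,P[...,1]-.138); k=(v>.03)&(v<.05)&(abs(z-.05)<.008); print('deck',k.sum(),np.median(z[k]),np.percentile(im[k].sum(-1),[2,10,30,60,90]))
# mat rectangle for the yaw
m=((z>.055)&(z<.07)&(np.hypot(P[...,0]-.568,P[...,1]-.282)<.12)).astype(np.uint8)
pts=P[m>0][:,:2].astype(np.float32); print('plat rect',cv2.minAreaRect(pts))
E
```

```text
t 24.65 tcp [0.5487 0.136  0.1509] q [0.708 0.706 0.    0.   ] F [-0.3  0.2  0.5] w 0.0727 J6 [0.24 0.31 1.81 0.   1.01 0.24]
  outl 0.96 z 0.0846 med [0.5686 0.2685] mean [0.5693 0.27  ] circ [0.5723 0.2796] 0.0255 rgb [181. 186. 182.]
  outl 0.83 z 0.0984 med [0.5735 0.2731] mean [0.5735 0.2728] circ [0.5735 0.278 ] 0.0243 rgb [192. 194. 181.]
ring_mid [0.5436 0.1368 0.0602] 0.77
long_tick [0.5831 0.1301 0.0479] 0.78
timer_mark [0.5604 0.1328 0.0847] 0.87
ringtop 2623 (array([0.5462, 0.1371]), 0.0277) timer 1012 (array([0.5462, 0.1369]), 0.0135) [0.5462 0.1378 0.0861]
ptr px 81 ang 60.55578996775601 [56.18837995 65.57551532]
ticks [(-65, 12), (-45, 10), (-30, 10), (-10, 51)]
long 32 -7.227892044653373
1731 [0.54876808 0.26541289 0.09406294] [0.59768038 0.27875527 0.100914  ]
deck 7431 0.04960620247523963 [300. 422. 541. 724. 731.]
plat rect ((0.5623888969421387, 0.22606024146080017), (0.1273988038301468, 0.15943609178066254), 89.97325134277344)
```

View pics/p6.png

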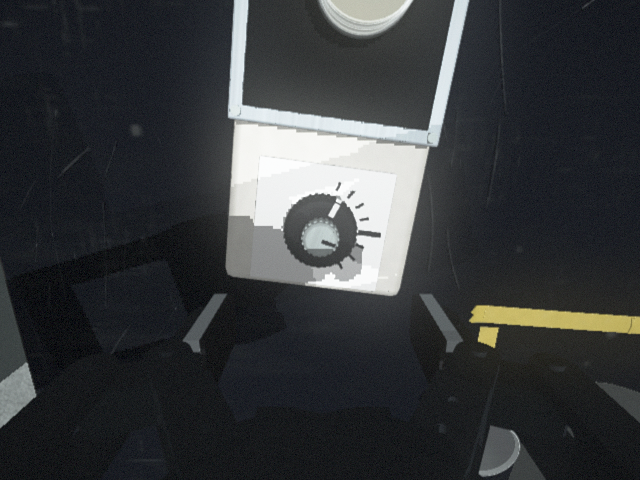

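The pile is at (365,15). The ring pointer is at 60.5° and the long tick at -7.2° (world), so the ring needs about 68° clockwise. I'll go down onto the ring and stay off the timer knob.

Request:
step_arm(moves=[-0.7,-0.22,0.15,-3,0,0,0,-0.7,0,0,-3,0,0,0,-0.7,0,0,-3,0,0,0,-0.7,0,0,-2,0,0,0,-0.7,0,0,-1.5,0,0,0,-0.7,0,0,-1.2,0,0,0,-0.7,0,0,0,0,0,0,-0.7,0,0,0,0,0,0])

```text
time_s: 25.75
tcp_pos: [0.5467, 0.1377, 0.014]
orientation: [0.707, 0.707, 0.0, 0.0]
contact_force: [-1.0, -0.1, 0.1]
gripper_width: 0.0724
```

Request:
step_arm(moves=[-0.5,0,0,0,0,0,0,-0.35,0,0,0,0,0,0,-0.25,0,0,0,0,0,0,-0.2,0,0,0,0,0,0,-0.2,0,0,0,0,0,0,-0.2,0,0,0,0,0,0])

```text
time_s: 26.35
tcp_pos: [0.5469, 0.1377, 0.0154]
orientation: [0.707, 0.707, 0.001, 0.0]
contact_force: [-3.5, -0.8, 14.4]
gripper_width: 0.0525
```

```bash
python3 look.py r1 timer_mark; python3 ring.py r1 "(.5463,.1375)"
```

```text
t 26.35 tcp [0.5469 0.1377 0.0154] q [0.707 0.707 0.001 0.   ] F [-3.5 -0.8 14.4] w 0.0525 J6 [0.24 0.5  1.9  0.   0.74 0.24]
timer_mark [0.5567 0.1344 0.0848] 0.74
ringtop 9673 (array([0.5461, 0.1442]), 0.0395) timer 5205 (array([0.546 , 0.1397]), 0.0297) [0.5462 0.1397 0.086 ]
ptr px 298 ang 60.485500466040605 [55.92008706 65.02035455]
ticks [(-50, 6), (5, 6), (10, 17), (25, 40), (30, 12), (45, 53), (65, 45)]
long 8 -44.615217599737264
```

View pics/r1.png

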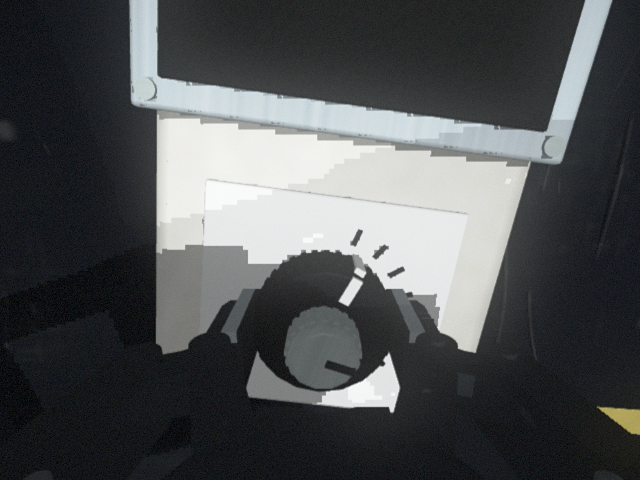

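The pads hold the ring at (250,320) and (395,320), clear of the timer knob at (323,345). I'll turn clockwise.

Request:
step_arm(moves=[-0.2,0,0,0,0,0,-3,-0.2,0,0,0,0,0,-8,-0.2,0,0,0,0,0,-8,-0.2,0,0,0,0,0,-8,-0.2,0,0,0,0,0,-3,-0.2,0,0,0,0,0,0])

```text
time_s: 27.05
tcp_pos: [0.5473, 0.1376, 0.0154]
orientation: [0.867, 0.499, 0.001, 0.0]
contact_force: [-2.5, -1.6, 12.6]
gripper_width: 0.0522
```

```bash
python3 look.py r2 timer_mark; python3 ring.py r2 "(.5463,.1375)"
```

```text
t 27.05 tcp [0.5473 0.1376 0.0154] q [0.867 0.499 0.001 0.   ] F [-2.5 -1.6 12.6] w 0.0522 J6 [ 0.24  0.5   1.9  -0.    0.74  0.77]
timer_mark [0.5574 0.1318 0.0879] 0.75
ringtop 9495 (array([0.5492, 0.1433]), 0.0394) timer 5170 (array([0.5468, 0.1393]), 0.0296) [0.5472 0.1395 0.086 ]
ptr px 294 ang 29.800484023172395 [24.94491952 34.42196242]
ticks [(-15, 39), (-10, 258), (-5, 5), (5, 17), (10, 40), (25, 45), (30, 5), (45, 47), (65, 41)]
long 190 -7.858032283503592
```

The ring follows. The remaining turn is about 37.5°.

Request:
step_arm(moves=[-0.2,0,0,0,0,0,-4,-0.2,0,0,0,0,0,-8,-0.2,0,0,0,0,0,-8,-0.2,0,0,0,0,0,-8,-0.2,0,0,0,0,0,-6,-0.2,0,0,0,0,0,-3.5,-0.2,0,0,0,0,0,0])

```text
time_s: 27.85
tcp_pos: [0.5476, 0.1374, 0.0154]
orientation: [0.981, 0.194, 0.001, 0.0]
contact_force: [-1.0, -3.4, 11.9]
gripper_width: 0.052
```

```bash
python3 look.py r3 timer_mark; python3 ring.py r3 "(.5463,.1375)"
```

```text
t 27.85 tcp [0.5476 0.1374 0.0154] q [0.981 0.194 0.001 0.   ] F [-1.  -3.4 11.9] w 0.052 J6 [ 0.24  0.5   1.9  -0.    0.74  1.42]
timer_mark [0.5565 0.1341 0.0876] 0.97
ringtop 9522 (array([0.5529, 0.1404]), 0.039) timer 5138 (array([0.5463, 0.1381]), 0.0299) [0.5484 0.1387 0.086 ]
ptr px 256 ang -7.764709550456406 [-12.20765184  -3.06197442]
ticks [(-50, 30), (-45, 29), (-30, 54), (-15, 36), (-10, 231), (5, 19), (10, 29), (25, 44), (45, 55), (60, 7), (65, 46)]
long 158 -8.270752881270553
```

Pointer at -7.8°, tick at -8.3°. I'll release, rise straight up, back off, and check.

Request:
step_arm(moves=[-0.25,0,0,0,0,0,0,-0.35,0,0,0,0,0,0,-0.5,0,0,0,0,0,0,-0.7,0,0,0,0,0,0,-0.7,0,0,0,0,0,0,-0.7,0,0,1,0,0,0,-0.7,0,0,3,0,0,0,-0.7,0,0,4,0,0,0])

```text
time_s: 28.75
tcp_pos: [0.5447, 0.1372, 0.0935]
orientation: [0.981, 0.195, -0.002, 0.0]
contact_force: [2.1, 0.4, 0.1]
gripper_width: 0.0726
```

Request:
step_arm(moves=[-0.7,0,0,4,0,0,8,-0.7,0,0,4,0,0,8,-0.7,0,1,4,0,0,8,-0.7,0,2,4,0,0,8,-0.7,0,2,2,0,0,8,-0.7,0,2,0,0,0,8,-0.7,0,1,0,0,0,8,-0.7,0,0,0,0,0,8])

```text
time_s: 29.55
tcp_pos: [0.5459, 0.2189, 0.2745]
orientation: [0.726, 0.688, 0.0, -0.0]
contact_force: [0.4, 0.4, -0.3]
gripper_width: 0.0723
```

Request:
step_arm(moves=[-0.7,0,0,0,0,0,0,-0.7,0,0,0,0,0,0])

```text
time_s: 29.75
tcp_pos: [0.5461, 0.2174, 0.274]
orientation: [0.73, 0.683, 0.0, 0.0]
contact_force: [0.0, -0.4, -0.7]
gripper_width: 0.0729
```

```bash
python3 look.py f1 dish_c,timer_mark,tape_mid,beaker_mid; python3 ring.py f1 "(.5463,.1375)"
python3 - <<'E'
from h import *
for cam in('top','side'):
    im,d=get_image(cam)
    if cam=='side': save(cv2.resize(im[150:270,220:380],None,fx=4,fy=4,interpolation=cv2.INTER_CUBIC),'side_end.png')
    for n in('tape_mid','beaker_mid','timer_mark'): print(cam,n,[(np.round(r['location'],4).tolist(),round(r['score'],2)) for r in tip_of(n,cam)][:1])
E
```

```text
t 29.75 tcp [0.5461 0.2174 0.274 ] q [0.73  0.683 0.    0.   ] F [ 0.  -0.4 -0.7] w 0.0729 J6 [ 0.38  0.23  1.63 -0.    1.28  0.44]
dish_c [0.5758 0.3006 0.0884] 0.86
dish_c [0.5447 0.1328 0.0619] 0.67
  outl 0.92 z 0.0986 med [0.5739 0.2969] mean [0.5739 0.2967] circ [0.574 0.296] 0.0304 rgb [230. 231. 220.]
timer_mark [0.5597 0.135  0.0882] 0.95
ringtop 304 (array([0.5423, 0.1368]), 0.0255) timer 410 (array([0.5462, 0.1371]), 0.0136) [0.5464 0.1381 0.0861]
ptr px 40 ang -7.646101230195123 [-14.10390465  -1.04726651]
ticks []
long 0 None
top tape_mid [([0.4656, -0.1381, 0.0041], 0.71)]
top beaker_mid [([0.6962, -0.0642, 0.0341], 0.65)]
top timer_mark [([0.5553, 0.1341, 0.0888], 0.68)]
side tape_mid [([0.4632, -0.1384, 0.0066], 0.59)]
side beaker_mid [([0.6982, -0.0615, 0.0408], 0.87)]
side timer_mark [([0.5605, 0.1368, 0.0835], 0.6)]
```

View pics/side_end.png

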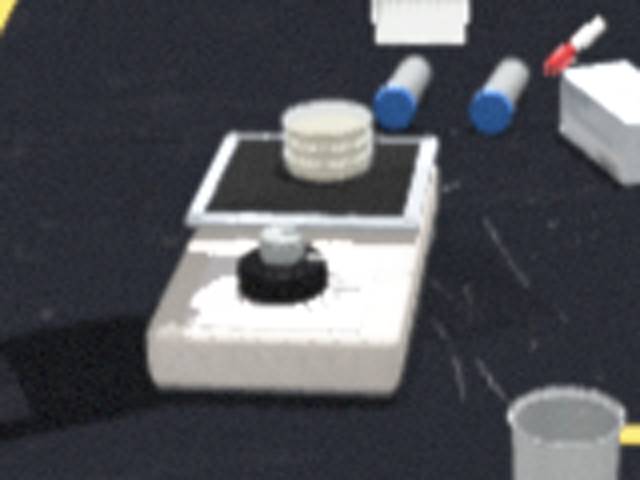

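The side view shows three dishes in a straight pile at (328,140), with the knob clear. All checks agree, so I'm handing in.

```bash
python3 -c "
from cell import job; print(job.hand_in())"
```

```text
the job is handed in; nothing more can be done
None
```

The job is done and handed in at about 30 s of the 72 s. Both bench dishes stand on the base dish, and the outer ring's pointer is on the long tick. The hand-in gave no verdict.

**Last checks**
- **Pile:** the top dish is at (0.574, 0.296) with its top 98.6 mm up, as expected for three dishes. Its centre is within about 1 mm of where the base and middle dishes were measured, and the side view shows it straight and level.
- **Ring:** the pointer is at -7.6° and the long tick at about -8°, well inside the allowed ±6.9°.
- **Timer knob:** its mark shows no sign of turning. The network's readings scatter by about 5 mm, so they can't confirm the 2.5 mm limit. The fingers never touched it in any picture.
- **Tape and beaker:** both are within about 4 mm of their first positions, which is the networks' accuracy. I kept clear of both.

**What disagreed or failed on the way**
- **Tool length:** the real fingertips sit about 40–45 mm above the reported TCP, against the description. My first grasp closed over dish B without touching it. I measured the tips with the cameras and corrected for it.
- **Second grasp:** it closed too far, probably pressing the tips on the bench (about 32 N at the wrist), and shifted dish B 2 mm. I recentred and gripped lightly after that.
- **Pictures:** I viewed 12, two past the budget.

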